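# Corner sample out of the dust cabinet

## Robot

A 6-joint arm with a two-finger parallel gripper is mounted at the origin on the work surface. World frame = base frame: x ahead of the robot, y to its left, z up, the work surface at z = 0. Lengths are in m, angles in rad, forces in N, time in s.
With the tool pointing down it reaches from about 0.25 to 0.775 m from the base axis. Payload 4 kg.
Tool frame: the origin (TCP) lies on the centre line of the jaws, within the pads' length; the fingertips stand 17 mm ahead of it and the grasp point (between the pads) lies 2 mm behind it; z points along the fingers, y is the line along which they close (so a half turn about z gives the same grasp; the last joint's range is limited). The gripper opens to 94 mm and grips with 3 to 60 N. Pads are 16 mm wide; open, the fingers measure 119 mm over their backs; the gripper's body (75 mm by 177 mm) begins 78 mm behind the grasp point.
Start: joints at [-1.382, 0.087, 1.371, -0, 1.684, -0.103], TCP at [0.158, -0.527, 0.223] pointing down, gripper open.
Joint ranges: [-3.1, 3.1], [-0.76, 2.03], [0.27, 2.55], [-1.08, 4.22], [0.17, 2.65], [-2.57, 2.57]. Speed limits (rad/s): [2.79, 2.79, 3.14, 3.14, 3.14, 3.14].

## Interface

Orientations are given as [roll, pitch, yaw] about the fixed x, y, z axes, in that order (R = Rz(yaw) Ry(pitch) Rx(roll)).
In Python, from bench import robot gives the robot as it stands.
- The arm moves only by the tool servo_tool, never from a script. Its argument "plan" is a list of rows, each a list of 7 numbers: the shift along the tool's x, y, z normalised to -1 to 1, where 1 is 0.1 m, then the turn, a rotation vector about the tool's x, y, z normalised to -1 to 1, where 1 is pi/2 rad, then the finger opening in mm, from 0 to 94. In form: [[x, y, z, ax, ay, az, gripper], ...]. A call has 1 to 12 rows; each row is the pose to reach, as a shift and turn from the pose commanded when the call began, along the tool's axes at that moment; what a row does not reach only later rows make up. A row lasts 1/12 s, in which the tool goes at most 41.7 mm and 7.16 degrees, less where a joint would pass 70% of its speed; a pose out of reach is approached as far as the arm can. A call with a number of a shift or a turn outside -1 to 1 is refused whole. A call with a gripper value outside its range is refused whole. The fingers move at their own pace and stop on an object; the grip force is fixed at half the most. Time passes only in rows, so rows that repeat a pose let the fingers close. It gives the time, the measured TCP pose, the force, the opening and the grip force at its end, in the units of the state.
- robot.get_obs(): the state, without advancing time (a new reading comes with each control period).
- robot.snapshot(name): name is "scene" or "top" or "wrist"; returns the picture (384x512x3 uint8, red, green, blue); there is no depth.
- robot.camera_params(name): a dict with "camera_matrix" (3x3 intrinsics, pixels), "distortion" ([k1, k2, p1, p2, k3] as OpenCV has them; the pictures are not rectified), "rvec" (rotation vector, rad) and "tvec" (3), from world to camera coordinates, as OpenCV has them; the wrist camera has in their place "tool_from_camera" (4x4, takes a point from camera to tool coordinates, whose origin is the TCP and whose axes are the flange's). Camera axes: x right, y down, z forward; pixel columns grow to the right and rows downward; lengths in m; the calibration is good to about 2 mm. A picture is of the moment at which its call begins: read the wrist's pose just before it. camera_params takes no time and is no camera call.
- robot.close_job(): hands the job in; it is judged then, once.
Trained networks look in the newest picture that a camera, given by its name, has taken for a name from the list of things; names that differ only in an ending like _2 or _b are one class to them, and where a whole thing is asked for, a point or a joint stands for the part that bears it (a point fixed in the world has none). Each returns a list of dicts, best first, with "conf" (0 to 1); they miss things now and then, are a little off and sometimes report something else, mostly with a low value. They report only what shows in the picture. A call takes as long as a camera call. They do not tell look-alikes from the thing itself.
- robot.find_in(thing, camera): "extent" ([centre column, centre row, width, height] in pixels, round what is visible of it).
The state is a dict: "time": time; "joint_positions": joint angles; "qvel": joint speeds; "joint_torque": joint torques, N m; "tool_pos": TCP position; "ee_rot": TCP orientation; "wrist_force": force on the tool from outside, world axes, zero at the start; "wrist_torque": the same for the moment, N m; "width": finger opening in m; "finger_force": force on a finger pad.
Only numpy, scipy, OpenCV 4.12 (cv2) and the standard library are available. Lean on these libraries where they do the work, as an engineer would, in place of code of your own. Each camera call takes 0.05 s, during which the arm holds its last target. There are 200 camera calls.

## Task

Slide the glass sash of the dust cabinet up its slope by the upright pull on its lower rail, nearly to the top, and let go so that it stays up by itself. Then reach in below it, take out the L-shaped moulding corner sample and lay it flat, right side up, in the middle of the square grey viewing pad, setting it down rather than dropping it. Leave the sash standing open.

Things in the scene. Friction and masses are not known exactly. Their poses are not given: they have to be found in the camera images.
- sash (a joint): Travel of the clear sash (490 mm wide, 170 long, frame 10 thick) up the 35 deg slope of the cabinet's front: 0 shut, 0.170 m at the top; it moves 0.819 of it away from the robot (x of sash_pull) and 0.574 of it up. 0.9 kg; sliding it up takes up to 9 N, less higher up. Let go below about 0.09 it slides back down; above 0.11 its guides hold it. Keep clear of it when reaching in.
- sash_pull (a point): On the sash's pull, a black upright block on the middle of the lower rail: 18 mm deep (x), 24 wide (y), 45 tall above the rail; the point is on its axis, 17 below its top, 77 above the table when shut; moves with the sash. x level, into the cabinet, away from the robot; y left along the sash; z up. Lower edge of the sash: 8 mm nearer the robot, 40 lower. Solid roof from 140 mm behind, 130 high.
- sample: Dark wood L, 30 mm tall, legs 24 wide, 100 g, flat on the cabinet floor (4 mm up), behind a sill 28 mm high. Long leg 95 mm along its x, free end (x=-47.5) 14 mm behind the sill, corner deeper in; short leg from the corner to y=-63. Origin: underside, mid long leg; z up. Hold the long leg across, 15 mm from the origin towards the free end. Straight offcut, round tin 110 mm beside, in any order.
- pad: Square grey viewing pad, 160 x 160 mm, 8 mm thick, fixed flat on the table in front of the cabinet, to the left or the right. Origin at the centre of its underside, on the table (top at 8 mm).
Things that resemble listed ones, but are neither listed nor needed, are in the scene too. Of the things like the pad, leave any that is purple; of the rest the smaller one is meant.

How it is judged:
On the way:
1. the sash is at least 0.12 m up its slope and stays there by itself, the fingers touching nothing (value of joint sash above 0.12 m and velocity of joint sash between -0.02 and 0.02 m/s and contact force between the fingers and anything else below 0.3 N), for 0.3 s.
At the end, for the whole second after the job is handed in: The sample rests flat (within 7 degrees), right side up, on the pad, its origin within 55 mm of the pad's centre, at rest; the sash still stands at least 0.115 m up its slope by itself (value of joint sash above 0.115 m and horizontal distance between sample and pad below 0.055 m and height (world z) of sample between 0.005 and 0.014 m and angle between sample's own z axis and vertical below 0.12 rad and contact force between sample and pad above 0.2 N and linear speed of sample below 0.02 m/s); the robot touches nothing.
It fails at once if the sample is dropped (falling free faster than 0.8 m/s, a fall of some 30 mm) (linear speed of sample above 0.8 m/s and contact force between the fingers and sample below 0.1 N).
It also fails if it takes over 58 s, if anything falls off the work surface, if the arm or the gripper's body presses on something with over 40 N, if the wrist force passes 120 N, or if a joint passes its speed limit or range.

## Working session

There is one attempt and no reset: what is moved stays moved. The work goes in short steps, Python scripts to look and compute and a tool call to move; the robot and the scene stay as the last step left them, time stands still between calls to the robot, and variables do not carry over. Pictures are saved under pics/ and viewed, at most 10 in all, crops included, and the job is handed in when it is done.

Besides the shell and the picture viewer there is one more tool, called as a command line: name --pt "numbers of a row" for each row, then --argument value for the rest. servo_tool: Moves the arm, as the interface text tells. Scaled input: -1 to 1 covers 0.1 m each way for a shift and pi/2 rad each way for a turn. Its arguments: {"type":"object","properties":{"plan":{"type":"array","items":{"type":"array","items":{"type":"number"}}}},"required":["plan"]}

```bash
mkdir -p pics; ls; cat > h.py <<'E'
import numpy as np, cv2
from bench import robot
from scipy.spatial.transform import Rotation as R
def ray(cam,px,obs=None):
    p=robot.camera_params(cam); K=np.array(p["camera_matrix"]); D=np.array(p["distortion"],float)
    u=cv2.undistortPoints(np.array([[px]],float),K,D)[0,0]; d=np.array([u[0],u[1],1.])
    if "rvec" in p:
        M=cv2.Rodrigues(np.array(p["rvec"],float))[0]; t=np.array(p["tvec"],float).ravel()
        return -M.T@t, M.T@d
    T=np.array(p["tool_from_camera"]); o=obs or robot.get_obs()
    Rt=R.from_euler('xyz',o["ee_rot"]).as_matrix()
    return np.array(o["tool_pos"])+Rt@T[:3,3], Rt@T[:3,:3]@d
def atz(cam,px,z,obs=None):
    c,d=ray(cam,px,obs); return c+d*(z-c[2])/d[2]
def proj(cam,P):
    p=robot.camera_params(cam)
    return cv2.projectPoints(np.array(P,float).reshape(-1,1,3),np.array(p["rvec"],float),np.array(p["tvec"],float),np.array(p["camera_matrix"]),np.array(p["distortion"],float))[0].reshape(-1,2)
E
python3 - <<'E'
from h import *
a=robot.snapshot("scene");b=robot.snapshot("top")
cv2.imwrite("pics/a.png",cv2.cvtColor(a,4));cv2.imwrite("pics/b.png",cv2.cvtColor(b,4))
o=robot.get_obs();print(o["tool_pos"],o["ee_rot"],o["time"])
for c in("scene","top"):
  print(c,ray(c,[256,192]))
  for t in("sash_pull","sample","pad"):
    for r in robot.find_in(t,c): print(c,t,np.round(r["extent"],1),round(r["conf"],2))
E
```

```text
pics
[ 0.15812367 -0.52629808  0.22140639] [-3.13957783e+00 -1.91986859e-04  2.91788920e-01] 0.1
scene (array([ 1.08779856, -0.18779798,  1.12179811]), array([-0.4628251 ,  0.26750362, -0.84512794]))
scene sash_pull [236.6 245.1 179.4 114.1] 0.9
scene sample [198.8 285.5   4.5   5.6] 0.39
scene pad [203.4 185.2  65.3  60.7] 0.86
scene pad [337.8 119.2  85.4  67.3] 0.84
top (array([0.21599153, 0.12046613, 1.46595985]), array([ 0.20895966,  0.02450636, -0.97764573]))
top sash_pull [303.  163.5 169.2  60. ] 0.74
top pad [117.2 236.6  80.5  77.8] 0.93
top pad [290.4 248.4  57.9  51.9] 0.81
```

View pics/a.png

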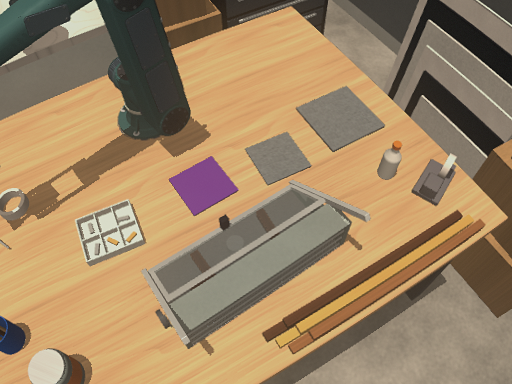

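View pics/b.png

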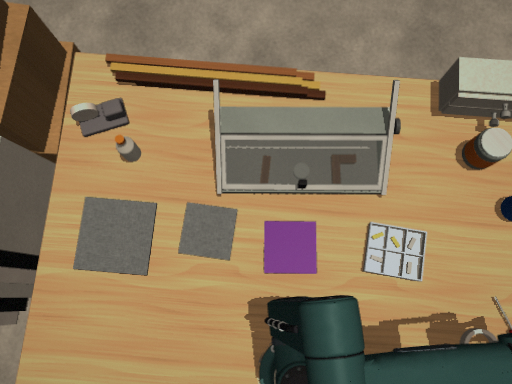

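The scene shows three pad-like things. In the top view the large grey is at (115,236), the small grey at (208,231) and the purple at (290,247), so the small grey is the pad. The black pull is at (302,183). Inside the cabinet are the L at (342,165), the tin at (302,172) and the straight offcut at (265,170). I'll check these in a close crop.

```bash
python3 - <<'E'
from h import *
b=cv2.imread("pics/b.png")
cv2.imwrite("pics/c.png",cv2.resize(b[120:270,175:375+25],None,fx=3.5,fy=3.5,interpolation=cv2.INTER_CUBIC))
for n,px,z in [("pull top",[302.5,182],.094),("railL",[218,190],.037),("railR",[388,190],.037),("pad",[208,231],.008),("L",[342,165],.034)]: print(n,atz("top",px,z).round(4))
s=robot.snapshot("scene"); print(atz("scene",[224,220],.094), atz("scene",[279,158],.008))
E
```

```text
pull top [0.551  0.0201 0.094 ]
railL [0.5179 0.2734 0.037 ]
railR [ 0.5617 -0.2468  0.037 ]
pad [0.3926 0.294  0.008 ]
L [ 0.6302 -0.1032  0.034 ]
[0.55792686 0.01720503 0.094     ] [0.40420956 0.29420966 0.008     ]
```

View pics/c.png

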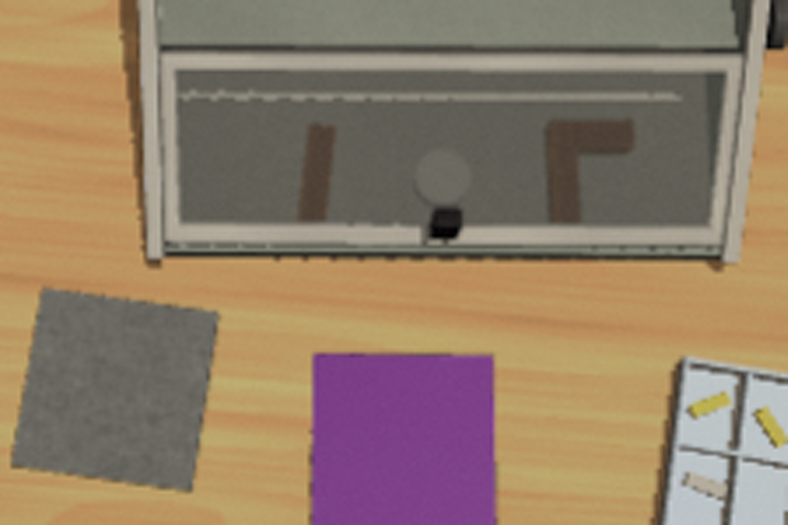

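The crop confirms the choices: pull at crop (445,220), L with outer corner at (546,122) and its short leg to the right, and the small grey pad with corners (43,288), (218,312), (192,492) and (12,466).

```bash
python3 - <<'E'
from h import *
f=lambda p,z: atz("top",[175+p[0]/3.5,120+p[1]/3.5],z)
pad=np.array([f(p,.008) for p in [(43,288),(218,312),(192,492),(12,466)]]);print("pad",pad.mean(0).round(4),[np.linalg.norm(pad[i]-pad[i-1]).round(3) for i in range(4)],"edge yaw",np.degrees(np.arctan2(*(pad[0]-pad[3])[[1,0]])))
print("pull top c",f((447,213),.094), "bottom front",f((430,237),.049))
for z,a,b in[(.042,(165,243),(720,243)),(.14,(162,52),(742,52))]:
  A,B=f(a,z),f(b,z);d=A-B;print("sash",A.round(4),B.round(4),np.linalg.norm(d).round(4),"yaw",np.degrees(np.arctan2(-d[0],d[1])))
for n,p in dict(corner=(546,122),inner=(577,152),tipA=(633,120),tipB=(634,151),legL=(552,222),legR=(580,222)).items(): print(n,f(p,.034).round(4))
E
```

```text
pad [0.3928 0.2932 0.008 ] [np.float64(0.159), np.float64(0.158), np.float64(0.16), np.float64(0.159)] edge yaw -3.0847627942413847
pull top c [0.55454941 0.01965412 0.094     ] bottom front [0.54292423 0.02971432 0.049     ]
sash [0.5197 0.2604 0.042 ] [ 0.5604 -0.2234  0.042 ] 0.4855 yaw 4.811478891757132
sash [0.6613 0.2695 0.14  ] [ 0.7013 -0.2125  0.14  ] 0.4837 yaw 4.752338339165058
corner [ 0.6602 -0.0674  0.034 ]
inner [ 0.6348 -0.0963  0.034 ]
tipA [ 0.6685 -0.1446  0.034 ]
tipB [ 0.6399 -0.1467  0.034 ]
legL [ 0.569  -0.0776  0.034 ]
legR [ 0.571  -0.1022  0.034 ]
```

Cabinet yaw is about 0.084 rad. The pull is near (0.551, 0.019), the L grasp point near (0.599, -0.086), and the pad centre at (0.393, 0.293). All three fit the given sizes, so I start moving.

servo_tool --pt "0.8 -1 0 0 0 0.132 94" --pt "0.8 -1 0 0 0 0.132 94" --pt "0.8 -1 0 0 0 0.132 94" --pt "0.8 -1 0 0 0 0.132 94" --pt "0.8 -1 0 0 0 0.132 94"

```text
time: 0.87
tool_pos: [0.2068, -0.4067, 0.2231]
ee_rot: [3.14, -0.0, 0.087]
wrist_force: [-0.3, -0.5, 0.0]
width: 0.0939
finger_force: 0.0
```

servo_tool --pt "0.95 -0.99 0 0 0 0 94" --pt "0.95 -0.99 0 0 0 0 94" --pt "0.95 -0.99 0 0 0 0 94" --pt "0.95 -0.99 0 0 0 0 94" --pt "0.95 -0.99 0 0 0 0 94"

```text
time: 1.28
tool_pos: [0.2939, -0.3006, 0.2229]
ee_rot: [3.141, -0.001, 0.088]
wrist_force: [0.8, 0.0, 0.8]
width: 0.0939
finger_force: 0.0
```

servo_tool --pt "0.95 -0.99 0 0 0 0 94" --pt "0.95 -0.99 0 0 0 0 94" --pt "0.95 -0.99 0 0 0 0 94" --pt "0.95 -0.99 0 0 0 0 94" --pt "0.95 -0.99 0 0 0 0 94"

```text
time: 1.7
tool_pos: [0.3801, -0.1945, 0.2225]
ee_rot: [3.141, -0.0, 0.087]
wrist_force: [0.3, -0.8, -0.6]
width: 0.0942
finger_force: 0.0
```

servo_tool --pt "0.95 -0.99 0 0 0 0 60" --pt "0.95 -0.99 0 0 0 0 60" --pt "0.95 -0.99 0 0 0 0 60" --pt "0.95 -0.99 0 0 0 0 60" --pt "0.95 -0.99 0 0 0 0 60"

```text
time: 2.12
tool_pos: [0.4662, -0.0884, 0.2219]
ee_rot: [3.141, 0.001, 0.086]
wrist_force: [-0.3, -0.7, -1.2]
width: 0.064
finger_force: 0.0
```

servo_tool --pt "0.43 -1 0 0 0 0 60" --pt "0.43 -1 0 0 0 0 60" --pt "0.43 -1 0 0 0 0 60" --pt "0.43 -1 0 0 0 0 60" --pt "0.43 -1 0 0 0 0 60" --pt "0.43 -1 0 0 0 0 60"

```text
time: 2.62
tool_pos: [0.4991, 0.0127, 0.2224]
ee_rot: [3.14, 0.001, 0.082]
wrist_force: [0.4, 0.1, -0.0]
width: 0.06
finger_force: 0.0
```

```bash
python3 - <<'E'
from h import *
o=robot.get_obs();print(o["tool_pos"],o["ee_rot"])
w=robot.snapshot("wrist");cv2.imwrite("pics/w.png",cv2.cvtColor(w,4))
print(robot.find_in("sash_pull","wrist")[:2],robot.find_in("sample","wrist")[:2])
print(np.round(robot.camera_params("wrist")["tool_from_camera"],3))
E
```

```text
[0.49914402 0.01269242 0.22236543] [3.13992272e+00 7.17382510e-04 8.18422879e-02]
[{'extent': [255.7, 74.5, 508.1, 145.0], 'conf': 0.89}] []
[[ 0.    -0.969 -0.247  0.072]
 [ 1.     0.     0.    -0.   ]
 [-0.    -0.247  0.969 -0.162]
 [ 0.     0.     0.     1.   ]]
```

View pics/w.png

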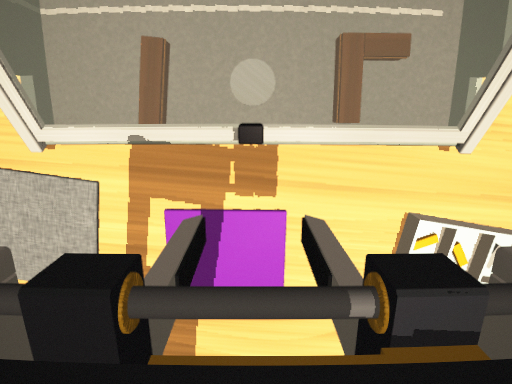

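The wrist view shows the pull at columns 238–263, rows 124–143. The offcut is on the left (150,80), the tin at (252,82) and the L on the right, its outer corner at (338,33).

```bash
python3 - <<'E'
from h import *
w=cv2.imread("pics/w.png"); print(w[118:150:1,250].mean(1).round(), w[138,230:272].mean(1).round())
for p in [(238,124),(263,124),(238,143),(263,143)]: print(p,atz("wrist",p,.094).round(4))
for p in [(338,33),(364,58),(409,34),(337,122),(361,122)]: print(p,atz("wrist",p,.034).round(4))
E
```

```text
[149. 149. 150. 151. 134.  70.  12.  25.  42.  52.  52.  54.  54.  51.
  51.  47.  51.  51.  48.  48.  47.  46.  45.  47.  39.  34.  91. 124.
 126. 121. 117. 118.] [234. 234. 232. 213. 133. 130. 132. 117.  64.  32.  40.  41.  44.  44.
  44.  45.  47.  49.  49.  49.  47.  48.  47.  47.  51.  50.  49.  50.
  50.  52.  51.  50.  33. 164. 235. 234. 235. 235. 234. 235. 235. 234.]
(238, 124) [0.5581 0.0322 0.094 ]
(263, 124) [0.56  0.009 0.094]
(238, 143) [0.5405 0.0309 0.094 ]
(263, 143) [0.5424 0.0074 0.094 ]
(338, 33) [ 0.6593 -0.064   0.034 ]
(364, 58) [ 0.637  -0.0956  0.034 ]
(409, 34) [ 0.6661 -0.1405  0.034 ]
(337, 122) [ 0.567  -0.0759  0.034 ]
(361, 122) [ 0.5694 -0.103   0.034 ]
```

servo_tool --pt "0.3 -0.03 0 0 0 0 60" --pt "0.51 -0.03 0.1 0 0 0 60" --pt "0.51 -0.03 0.4 0 0 0 60" --pt "0.51 -0.03 0.7 0 0 0 60" --pt "0.51 -0.03 0.8 0 0 0 60" --pt "0.51 -0.03 0.8 0 0 0 60" --pt "0.51 -0.03 0.8 0 0 0 60"

```text
time: 3.35
tool_pos: [0.5498, 0.0218, 0.1428]
ee_rot: [3.141, 0.0, 0.083]
wrist_force: [-1.2, -0.2, -0.1]
width: 0.0598
finger_force: 0.0
```

servo_tool --pt "0 0 0.3 0 0 0 60" --pt "0 0 0.5 0 0 0 60" --pt "0 0 0.64 0 0 0 60" --pt "0 0 0.64 0 0 0 60" --pt "0 0 0.64 0 0 0 60" --pt "0 0 0.64 0 0 0 60"

```text
time: 3.85
tool_pos: [0.5517, 0.0223, 0.0813]
ee_rot: [3.141, -0.005, 0.084]
wrist_force: [0.8, 0.1, -0.3]
width: 0.0598
finger_force: 0.0
```

servo_tool --pt "0 0.02 0.02 0 0 0 30" --pt "0 0.02 0.02 0 0 0 15" --pt "0 0.02 0.02 0 0 0 10" --pt "0 0.02 0.02 0 0 0 10" --pt "0 0.02 0.02 0 0 0 10" --pt "0 0.02 0.02 0 0 0 10" --pt "0 0.02 0.02 0 0 0 10" --pt "0 0.02 0.02 0 0 0 10" --pt "0 0.02 0.02 0 0 0 10" --pt "0 0.02 0.02 0 0 0 10"

```text
time: 4.68
tool_pos: [0.5503, 0.0192, 0.0766]
ee_rot: [3.139, -0.0, 0.084]
wrist_force: [0.4, -4.9, 0.8]
width: 0.0238
finger_force: 30.0
```

servo_tool --pt "0.08 0 -0.06 0 0 0 10" --pt "0.16 0 -0.11 0 0 0 10" --pt "0.25 0 -0.17 0 0 0 10" --pt "0.33 0 -0.23 0 0 0 10" --pt "0.41 0 -0.29 0 0 0 10" --pt "0.49 0 -0.34 0 0 0 10" --pt "0.57 0 -0.4 0 0 0 10" --pt "0.66 0 -0.46 0 0 0 10"

```text
time: 5.35
tool_pos: [0.6121, 0.024, 0.12]
ee_rot: [3.139, 0.012, 0.083]
wrist_force: [-7.5, -6.6, -0.7]
width: 0.0236
finger_force: 30.0
```

servo_tool --pt "0.08 0 -0.06 0 0 0 10" --pt "0.16 0 -0.11 0 0 0 10" --pt "0.25 0 -0.17 0 0 0 10" --pt "0.33 0 -0.23 0 0 0 10" --pt "0.41 0 -0.29 0 0 0 10" --pt "0.49 0 -0.34 0 0 0 10" --pt "0.57 0 -0.4 0 0 0 10" --pt "0.63 0 -0.44 0 0 0 10" --pt "0.63 0 -0.44 0 0 0 10" --pt "0.63 0 -0.44 0 0 0 10"

```text
time: 6.18
tool_pos: [0.6779, 0.0292, 0.1662]
ee_rot: [3.139, 0.004, 0.082]
wrist_force: [-1.9, -6.2, 0.9]
width: 0.0237
finger_force: 30.0
```

The sash is about 0.156 m up. I release it and rise straight off.

servo_tool --pt "0 0 0 0 0 0 50" --pt "0 0 0 0 0 0 50" --pt "0 0 0 0 0 0 50" --pt "0 0 0 0 0 0 50" --pt "0 0 0 0 0 0 50" --pt "0 0 0 0 0 0 50" --pt "0 0 0 0 0 0 50" --pt "0 0 -0.1 0 0 0 50" --pt "0 0 -0.3 0 0 0 50" --pt "0 0 -0.6 0 0 0 50" --pt "0 0 -0.6 0 0 0 50" --pt "0 0 -0.6 0 0 0 50"

```text
time: 7.18
tool_pos: [0.68, 0.0315, 0.2305]
ee_rot: [3.141, -0.007, 0.084]
wrist_force: [0.9, 0.4, 0.6]
width: 0.0501
finger_force: 0.0
```

```bash
python3 - <<'E'
from h import *
b=robot.snapshot("top");s=robot.snapshot("scene")
v=np.hstack([cv2.resize(x[120:270,c:c+150],None,fx=2.6,fy=2.6,interpolation=2) for x,c in((b,215),(s,170))])
cv2.imwrite("pics/d.png",cv2.cvtColor(v,4)); o=robot.get_obs();print(o["tool_pos"],o["time"])
E
```

```text
[0.67852044 0.03147756 0.22618793] 7.2833
```

View pics/d.png

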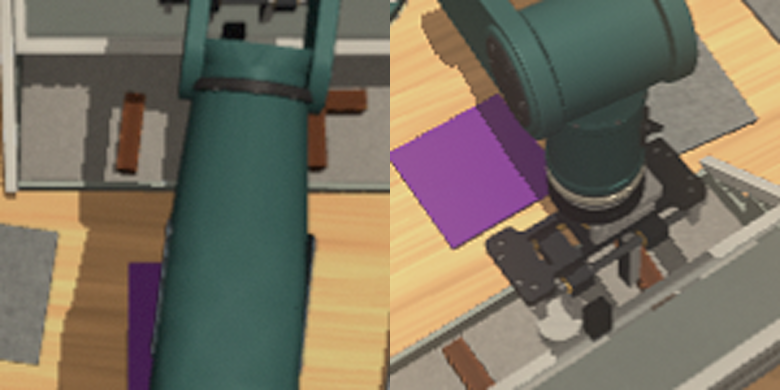

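The top crop shows the sash up near the roof edge with its pull at (235,30) and the floor exposed below it. The L is partly hidden by the arm. I move above the sample for a closer look.

servo_tool --pt "-0.4 0 -0.05 0 0 0 50" --pt "-0.8 0.3 0 0 0 0 50" --pt "-1 0.6 0 0 0 0 50" --pt "-1 0.6 0 0 0 0 50" --pt "-1 0.6 0 0 0 0 50"

```text
time: 7.7
tool_pos: [0.5825, -0.0381, 0.2251]
ee_rot: [-3.141, 0.003, 0.081]
wrist_force: [0.8, 0.4, 0.2]
width: 0.0501
finger_force: 0.0
```

servo_tool --pt "-0.28 0.47 0 0 0 0 50" --pt "-0.28 0.47 0 0 0 0 50" --pt "-0.28 0.47 0 0 0 0 50" --pt "-0.28 0.47 0 0 0 0 50" --pt "-0.28 0.47 0 0 0 0 50"

```text
time: 8.12
tool_pos: [0.5609, -0.0848, 0.2261]
ee_rot: [-3.14, -0.0, 0.085]
wrist_force: [-0.7, 0.3, -0.7]
width: 0.0497
finger_force: 0.0
```

```bash
python3 - <<'E'
from h import *
o=robot.get_obs();print(o["tool_pos"],o["ee_rot"],o["wrist_force"])
w=robot.snapshot("wrist");cv2.imwrite("pics/w2.png",cv2.cvtColor(w,4))
print(robot.find_in("sample","wrist")[:3],robot.find_in("sash_pull","wrist")[:2])
cv2.imwrite("pics/w2c.png",cv2.resize(cv2.cvtColor(w,4)[:250,130:400],None,fx=2.4,fy=2.4,interpolation=2))
E
```

```text
[ 0.56087356 -0.0848134   0.22607403] [-3.14047248e+00 -3.11238736e-05  8.53701516e-02] [-0.68066096  0.32912762 -0.72859123]
[{'extent': [282.2, 127.8, 69.7, 91.5], 'conf': 0.92}] [{'extent': [226.3, 31.0, 452.6, 60.5], 'conf': 0.6}]
```

View pics/w2c.png

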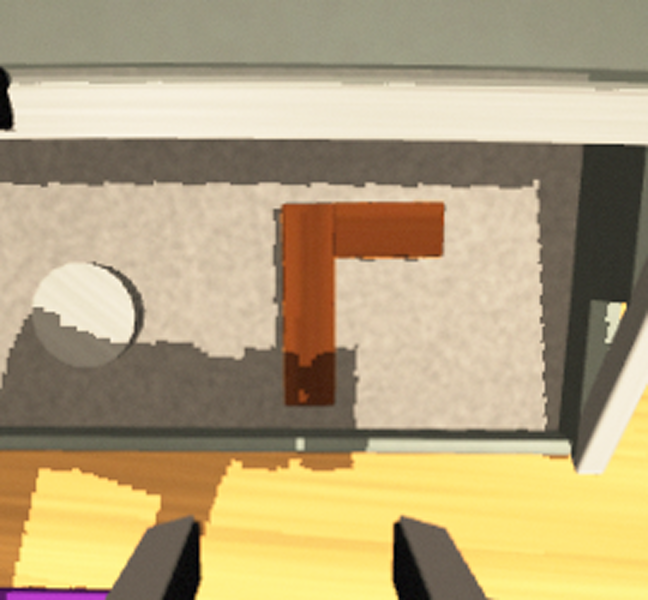

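The L is fully visible: crop corners (283,204), (443,204), (335,256), and free end (286–334, 405). The tin is at (85,315).

```bash
python3 - <<'E'
from h import *
o=robot.get_obs()
img=np.array([(283,204),(443,204),(443,256),(335,256),(334,405),(286,405)])/2.4+[130,0]
W=np.array([atz("wrist",p,.034,o)[:2] for p in img])
M=np.array([(47.5,12),(47.5,-63),(23.5,-63),(23.5,-12),(-47.5,-12),(-47.5,12)])/1e3
mc,wc=M.mean(0),W.mean(0);a=M-mc;b=W-wc
yaw=np.arctan2((a[:,0]*b[:,1]-a[:,1]*b[:,0]).sum(),(a*b).sum())
c,s=np.cos(yaw),np.sin(yaw);Q=np.array([[c,-s],[s,c]])
t=wc-Q@mc;print("yaw",yaw,"origin",t,"res mm",((W-(M@Q.T+t))*1e3).round(1).tolist())
g=t+Q@[-.015,0];d=g-o["tool_pos"][:2];y=o["ee_rot"][2]
print("grasp",g,"tool dx,dy (0.1m)",[(d@[np.cos(y),np.sin(y)])*10,(d@[np.sin(y),-np.cos(y)])*10])
E
```

```text
yaw 0.09555355801838548 origin [ 0.61413032 -0.08634453] res mm [[-0.4, -0.4], [-0.9, 0.9], [-0.2, 0.2], [0.2, -0.3], [0.5, 0.0], [0.8, -0.5]]
grasp [ 0.59919874 -0.08777566] tool dx,dy (0.1m) [np.float64(0.3805952068102159), np.float64(0.06285061698812101)]
```

servo_tool --pt "0.38 0.06 0 0 0 -0.007 50" --pt "0.38 0.06 0.3 0 0 -0.007 50" --pt "0.38 0.06 0.6 0 0 -0.007 50" --pt "0.38 0.06 0.9 0 0 -0.007 50" --pt "0.38 0.06 1 0 0 -0.007 50" --pt "0.38 0.06 1 0 0 -0.007 50" --pt "0.38 0.06 1 0 0 -0.007 50"

```text
time: 8.85
tool_pos: [0.5988, -0.0883, 0.1269]
ee_rot: [-3.142, -0.0, 0.096]
wrist_force: [1.0, 0.3, 0.3]
width: 0.05
finger_force: 0.0
```

servo_tool --pt "0 0 0.15 0 0 0 50" --pt "0 0 0.3 0 0 0 50" --pt "0 0 0.45 0 0 0 50" --pt "0 0 0.6 0 0 0 50" --pt "0 0 0.6 0 0 0 50" --pt "0 0 0.6 0 0 0 50"

```text
time: 9.35
tool_pos: [0.5995, -0.0889, 0.0684]
ee_rot: [3.141, -0.002, 0.096]
wrist_force: [0.5, -0.5, 0.6]
width: 0.0496
finger_force: 0.0
```

servo_tool --pt "0 -0.01 0.15 0 0 0 50" --pt "0 -0.01 0.3 0 0 0 50" --pt "0 -0.01 0.43 0 0 0 50" --pt "0 -0.01 0.43 0 0 0 50" --pt "0 -0.01 0.43 0 0 0 50" --pt "0 -0.01 0.43 0 0 0 50"

```text
time: 9.85
tool_pos: [0.5995, -0.088, 0.025]
ee_rot: [3.141, -0.002, 0.095]
wrist_force: [-0.7, 0.6, 0.2]
width: 0.05
finger_force: 0.0
```

servo_tool --pt "0 0 0 0 0 0 30" --pt "0 0 0 0 0 0 15" --pt "0 0 0 0 0 0 10" --pt "0 0 0 0 0 0 10" --pt "0 0 0 0 0 0 10" --pt "0 0 0 0 0 0 10" --pt "0 0 0 0 0 0 10" --pt "0 0 0 0 0 0 10"

```text
time: 10.52
tool_pos: [0.5986, -0.0878, 0.0239]
ee_rot: [3.141, -0.001, 0.095]
wrist_force: [0.0, 0.6, 2.2]
width: 0.0238
finger_force: 30.0
```

servo_tool --pt "0 0 -0.1 0 0 0 10" --pt "0 0 -0.25 0 0 0 10" --pt "0 0 -0.4 0 0 0 10" --pt "0 0 -0.5 0 0 0 10" --pt "-0.2 0 -0.6 0 0 0 10" --pt "-0.5 0 -0.8 0 0 0 10" --pt "-0.8 0 -1 0 0 0 10" --pt "-1 0 -1 0 0 0 10" --pt "-1 0 -1 0 0 0 10" --pt "-1 0 -1 0 0 0 10"

```text
time: 11.35
tool_pos: [0.4987, -0.0973, 0.124]
ee_rot: [3.141, -0.001, 0.095]
wrist_force: [0.5, 0.6, -1.0]
width: 0.0236
finger_force: 30.0
```

servo_tool --pt "-0.3 -0.1 0 0 0 0 10" --pt "-0.6 -0.3 0 0 0 0 10" --pt "-0.8 -0.6 0 0 0 0 10" --pt "-0.8 -0.8 0 0 0 0 10" --pt "-0.8 -1 0 0 0 0 10" --pt "-0.8 -1 0 0 0 0 10"

```text
time: 11.85
tool_pos: [0.4097, -0.0026, 0.123]
ee_rot: [-3.139, 0.001, 0.099]
wrist_force: [-0.3, -0.2, -1.0]
width: 0.024
finger_force: 30.0
```

servo_tool --pt "0 -0.3 0 0 0 0 10" --pt "0 -0.6 0 0 0 0 10" --pt "0 -0.8 0 0 0 0 10" --pt "0 -1 0 0 0 0 10" --pt "0 -1 0 0 0 0 10"

```text
time: 12.27
tool_pos: [0.4006, 0.0965, 0.123]
ee_rot: [-3.14, 0.001, 0.099]
wrist_force: [0.1, -0.2, -0.9]
width: 0.024
finger_force: 30.0
```

servo_tool --pt "0 -0.3 0 0 0 0 10" --pt "0 -0.6 0 0 0 0 10" --pt "0 -0.8 0 0 0 0 10" --pt "0 -1 0 0 0 0 10" --pt "0 -1 0 0 0 0 10" --pt "0 -1 0 0 0 0 10"

```text
time: 12.77
tool_pos: [0.3913, 0.1933, 0.1229]
ee_rot: [3.14, 0.001, 0.097]
wrist_force: [-0.8, -0.3, -0.4]
width: 0.0238
finger_force: 30.0
```

servo_tool --pt "-0.03 -0.3 0 0 0 0 10" --pt "-0.03 -0.6 0 0 0 0 10" --pt "-0.03 -0.8 0 0 0 0 10" --pt "-0.03 -0.99 0 0 0 0 10" --pt "-0.03 -0.99 0.3 0 0 0 10" --pt "-0.03 -0.99 0.6 0 0 0 10" --pt "-0.03 -0.99 0.7 0 0 0 10" --pt "-0.03 -0.99 0.7 0 0 0 10" --pt "-0.03 -0.99 0.7 0 0 0 10"

```text
time: 13.52
tool_pos: [0.3788, 0.2909, 0.0534]
ee_rot: [3.141, 0.001, 0.094]
wrist_force: [0.3, 0.0, -0.8]
width: 0.0237
finger_force: 30.0
```

```bash
python3 - <<'E'
from h import *
o=robot.get_obs();print(o["tool_pos"],o["ee_rot"])
w=cv2.cvtColor(robot.snapshot("wrist"),4);s=cv2.cvtColor(robot.snapshot("scene"),4)
cv2.imwrite("pics/e.png",np.hstack([cv2.resize(w,None,fx=.8,fy=.8),cv2.resize(s[80:233,190:343],(307,307))]))
E
```

```text
[0.37879259 0.29089452 0.05336093] [3.14056464e+00 8.34248571e-04 9.39569848e-02]
```

View pics/e.png

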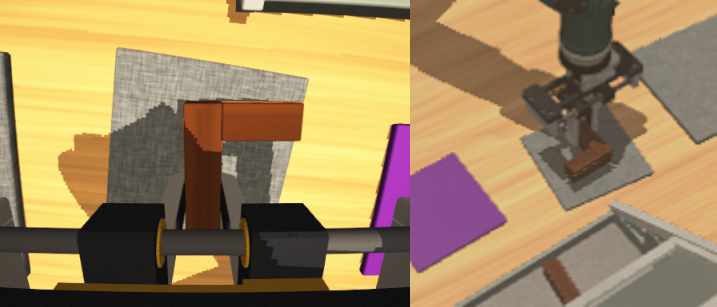

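The L is held level over the small grey pad (wrist view, L at (240,150)), with the large grey and purple pads to either side. I lower it slowly.

servo_tool --pt "0 0 0.06 0 0 0 10" --pt "0 0 0.12 0 0 0 10" --pt "0 0 0.17 0 0 0 10" --pt "0 0 0.2 0 0 0 10" --pt "0 0 0.22 0 0 0 10" --pt "0 0 0.24 0 0 0 10" --pt "0 0 0.25 0 0 0 10" --pt "0 0 0.25 0 0 0 10" --pt "0 0 0.25 0 0 0 10"

```text
time: 14.37
tool_pos: [0.3783, 0.292, 0.0285]
ee_rot: [3.142, -0.0, 0.096]
wrist_force: [0.3, -0.1, -0.3]
width: 0.0239
finger_force: 30.0
```

servo_tool --pt "0 0 0.005 0 0 0 10" --pt "0 0 0.01 0 0 0 10" --pt "0 0 0.015 0 0 0 10" --pt "0 0 0.015 0 0 0 10"

```text
time: 14.7
tool_pos: [0.3785, 0.2921, 0.0278]
ee_rot: [-3.141, -0.001, 0.095]
wrist_force: [-1.0, -0.5, 4.1]
width: 0.0238
finger_force: 30.0
```

Contact (4 N up). I release and rise.

servo_tool --pt "0 0 0 0 0 0 50" --pt "0 0 0 0 0 0 50" --pt "0 0 0 0 0 0 50" --pt "0 0 0 0 0 0 50" --pt "0 0 0 0 0 0 50" --pt "0 0 0 0 0 0 50" --pt "0 0 -0.2 0 0 0 50" --pt "0 0 -0.5 0 0 0 50" --pt "0 0 -0.9 0 0 0 50" --pt "0 0 -1 0 0 0 50" --pt "0 0 -1 0 0 0 50" --pt "0 0 -1 0 0 0 50"

```text
time: 15.7
tool_pos: [0.3784, 0.2921, 0.127]
ee_rot: [-3.141, -0.001, 0.095]
wrist_force: [-0.4, -0.3, -0.1]
width: 0.0498
finger_force: 0.0
```

servo_tool --pt "-0.4 0 -0.2 0 0 0 50" --pt "-0.6 0 -0.4 0 0 0 50" --pt "-0.6 0 -0.6 0 0 0 50" --pt "-0.6 0 -0.6 0 0 0 50" --pt "-0.6 0 -0.6 0 0 0 50" --pt "-0.6 0 -0.6 0 0 0 50"

```text
time: 16.2
tool_pos: [0.3179, 0.2857, 0.1844]
ee_rot: [3.139, 0.004, 0.095]
wrist_force: [-0.5, 0.4, -0.9]
width: 0.0497
finger_force: 0.0
```

```bash
python3 - <<'E'
from h import *
o=robot.get_obs();print(o["tool_pos"],o["wrist_force"],o["width"],o["time"])
w=cv2.cvtColor(robot.snapshot("wrist"),4);s=cv2.cvtColor(robot.snapshot("scene"),4)
cv2.imwrite("pics/f.png",np.hstack([cv2.resize(w,None,fx=.7,fy=.7),cv2.resize(s[100:350,140:390],(269,269))[:268] if 0 else cv2.resize(s[100:350,140:390],(269,269))]))
E
```

```text
[0.31792864 0.28567705 0.18437901] [-0.48183853  0.36157847 -0.89952078] 0.04970519122217939 16.2
```

View pics/f.png

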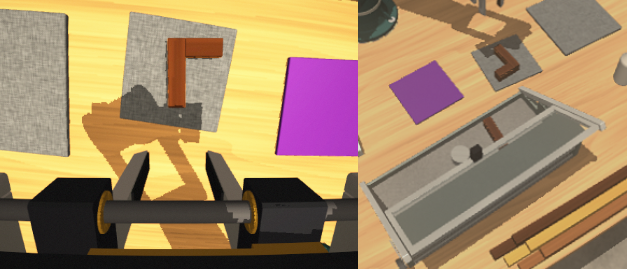

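The L lies flat at the middle of the small grey pad (wrist view, around (190,72)). The sash stands open, and the gripper is clear of everything.

```bash
python3 -c "
from bench import robot
print(robot.close_job())"
```

```text
the job is handed in; nothing more can be done
None
```

The sash stands open by itself at about 0.156 m, the L-shaped sample lies flat and right side up in the middle of the small grey pad, and the job is handed in at about 16 s; no verdict was returned.

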